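# Park the utensil hook on the bent rail

### The arm

A 6-joint arm with a two-finger parallel gripper is mounted at the origin on a cart in front of the work surface, level with it; the furniture and walls round the work are solid. World frame = base frame: x ahead of the robot, y to its left, z up, the work surface at z = 0. Lengths are in mm, angles in degrees, forces in N, time in s.
With the tool pointing down it reaches from about 300 to 850 mm from the base axis. Payload 4.2 kg.
Tool frame: the origin (TCP) lies on the centre line of the jaws, within the pads' length; the fingertips stand 14 mm ahead of it and the grasp point (between the pads) lies 5 mm behind it; z points along the fingers, y is the line along which they close (so a half turn about z gives the same grasp; the last joint's range is limited). The gripper opens to 91 mm and grips with 3 to 60 N. Pads are 32 mm wide; open, the fingers measure 118 mm over their backs; the gripper's body (76 mm by 178 mm) begins 60 mm behind the grasp point.
Start: joints at [75.115, 18.312, 89.639, -0, 72.044, -1.146], TCP at [136.569, 558.564, 199.976] pointing down, gripper open.
Joint ranges: [-177.97, 177.97], [-48.28, 115.42], [12.27, 149.76], [-77.06, 257.06], [2.81, 150.46], [-146.56, 146.56]. Speed limits (degrees/s): [147.25, 147.25, 180, 180, 180, 180].

### API

Orientations are given as [roll, pitch, yaw] about the fixed x, y, z axes, in that order (R = Rz(yaw) Ry(pitch) Rx(roll)).
In Python, from workcell import env gives the robot as it stands.
- The arm moves only by the tool arm_command, never from a script. Its argument "motion" is a list of rows, each an object with "offset": the shift along the tool's x, y, z in m, a list of three; "spin": the turn about the tool's z in rad. In form: [{"offset": [tx, ty, tz], "spin": spin}, ...]. A call has 1 to 5 rows; each row shifts and turns the commanded pose from where the row before left it, along the tool's axes as they then stand; what a row does not reach is not made up. A row lasts 1/8 s, in which the tool goes at most 62.5 mm and 10.7 degrees, less where a joint would pass 70% of its speed; a pose out of reach is approached as far as the arm can. A call with a gripper value outside its range is refused whole. "jaw" is the finger opening in m, from 0 to 0.0912, set as the call begins (left out, the last holds). The fingers move at their own pace and stop on an object; "newtons" is the grip in N (left out, the last holds). Time passes only in rows, so rows that do not move let the fingers close. It gives the time, the measured TCP pose, the force, the opening and the grip force at its end, in the units of the state.
- env.state(): the state, without advancing time (a new reading comes with each control period).
- env.grab_frame(name): name is "scene" or "top"; returns (picture, depth): 400x640x3 uint8, blue, green, red; 400x640 float32, mm along the optical axis (not along the pixel's ray), 0 where there is no reading.
- env.camera_model(name): a dict with "fx", "fy", "cx", "cy" (pixels), "k1" (the pictures are not rectified: a ray, as slopes to the right and down, at radius r is drawn at 1 + k1 r^2 times it, then the intrinsics apply), "eye" and "rotation" of the camera in the world. Camera axes: x right, y down, z forward; pixel columns grow to the right and rows downward; lengths in mm; the calibration is good to about 2 mm. A picture is of the moment at which its call begins. camera_model takes no time and is no camera call.
- env.job_done(): hands the job in; it is judged then, once.
Trained networks look in the newest picture that a camera, given by its name, has taken for a name from the list of things; names that differ only in an ending like _2 or _b are one class to them, and where a whole thing is asked for, a point or a joint stands for the part that bears it (a point fixed in the world has none). Each returns a list of dicts, best first, with "score" (0 to 1); they miss things now and then, are a little off and sometimes report something else, mostly with a low value. They report only what shows in the picture. A call takes as long as a camera call. They do not tell look-alikes from the thing itself.
- env.boxes_of(camera, target): "bbox" ([left, top, right, bottom] in pixels, round what is visible of it).
- env.pinpoint(camera, target): "location" ([column, row] in pixels: a listed point, or the origin of a listed thing).
The state is a dict: "time_s": time; "qpos": joint angles; "qvel": joint speeds; "effort": joint torques, N m; "ee_pos": TCP position; "ee_rot": TCP orientation; "force": force on the tool from outside, world axes, zero at the start; "torque": the same for the moment, N m; "gripper_width": finger opening in mm; "gripper_force": force on a finger pad.
Only numpy, scipy, OpenCV 4.12 (cv2) and the standard library are available. Lean on these libraries where they do the work, as an engineer would, in place of code of your own. Each camera call takes 0.05 s, during which the arm holds its last target. There are 200 camera calls.

### The job

Take the hook carrier by its wooden tab and slide it along the bent steel rail, round both bends, then push it past the spring catch onto the sprung buffer at the end stop, until the catch has snapped shut behind it and holds it there; let go. Work gently by feel, so that the carrier never binds or bangs hard on the rail, do not strike or push the rail itself with the robot, and leave the jars, mug, tin and fruit where they are.

Things in the scene. Friction and masses are not known exactly. Their poses are not given: they have to be found in the camera images.
- rail: Rail fixed to the table, it does not give: one 8 mm round steel rod, polished, its axis level 130 mm above the table, on a round foot (64 mm across) at each end. Origin: on the table, centre of the foot at the starting end; z up, x along the first straight.
- bend1 (a point): Point on the rod's axis where the first straight ends, 85 mm from the foot; x along the first straight. Here the rod bends left (to +y) by 30 to 60 degrees, runs straight for 35 to 55 mm, bends right by 30 to 60 degrees and runs straight for 75 to 100 mm to the stop, all level. Bend radius 45 mm. Angles and lengths differ each time and are not reported: look or feel.
- buffer (a joint): Black sprung sleeve, 18 mm across, round the rod in front of the end stop (dark steel disc 26 mm across). 0 = out, 8 mm clear of the disc; grows (m) as the carrier presses it in, to 0.008 at the hard stop, with 0.6 to 2 N. Catch and stop rise no more than 15 mm above the rod's axis.
- carrier: Loose hook carrier, about 90 g, threaded on the first straight: steel ring (hole 14 mm, outside 26 mm, 6 mm long), wooden tab above, small double hook to 50 mm below. Origin: ring's centre; x its axis (towards the stop), z up. It hangs with its centre 3 mm under the rod's axis; lifted 3 mm it is clear all round. It binds when its axis is over about 30 degrees off the rod.
- tab (a point): Centre of the carrier's flat wooden tab, 52 mm above the ring's centre. The tab is 10 mm thick (along the carrier's x), 26 mm wide (along its y) and stands from 26 to 72 mm above the ring's centre; pinch it from above across its 10 mm.
- catch (a joint): Spring catch on the left of the last straight, a bent 5 mm wire leaf, lead-in slope from about 50 to 15 mm before the stop disc. 0 = closed; grows (rad) as the carrier pushes it aside, to 0.1 to 0.3, then springs back to 0 behind the carrier, holding it on the buffer (buffer stays about 0.0035 to 0.005). Passing takes 2 to 8 N along the rail and pushes the carrier to its right.
- mustard_jar: Jar with green lid, 57 mm across, 80 mm tall, standing loose on the table; a bystander. Origin at the centre of its underside, z up.
- honey_jar: Jar with red lid, 59 mm across, 85 mm tall, standing loose on the table; a bystander. Origin at the centre of its underside, z up.
- spice_jar: Spice jar with black cap, 41 mm across, 105 mm tall, standing loose on the table; a bystander. Origin at the centre of its underside, z up.
- mug: Plain mug with one handle, 80 x 110 mm, 89 mm tall, standing loose on the table; a bystander. Origin at the centre of its underside, z up.
- small_tin: Food tin, 57 mm across, 72 mm tall, standing loose on the table; a bystander. Origin at the centre of its underside, z up.
- apple: Apple, 77 mm across, 73 mm tall, standing loose on the table; a bystander. Origin at the centre of its underside, z up.
- lemon: Lemon, 83 x 58 mm, 58 mm tall, standing loose on the table; a bystander. Origin at the centre of its underside, z up.
Mind the look-alikes: they are no part of the job. There is more than one size of the carrier; the job needs the smaller.

How it is judged:
By the outcome, as a careful person would: the job done as asked, in the order asked, and still so for the second after the job is handed in, with the robot touching nothing.
It also fails if it takes over 72 s, if anything falls off the work surface, if the arm or the gripper's body presses on something with over 40 N, if the wrist force passes 120 N, or if a joint passes its speed limit or range.

## Working session

There is one attempt and no reset: what is moved stays moved. The work goes in short steps, Python scripts to look and compute and a tool call to move; the robot and the scene stay as the last step left them, time stands still between calls to the robot, and variables do not carry over. Pictures are saved under pics/ and viewed, at most 10 in all, crops included, and the job is handed in when it is done.

Besides the shell and the picture viewer there is one more tool, called as a command line: name --argument value ..., lists and objects as JSON in quotes. arm_command: Moves the arm, as the interface text tells. Its arguments: {"type":"object","properties":{"motion":{"type":"array"},"jaw":{"type":"number"},"newtons":{"type":"number"}},"required":["motion"]}

```bash
ls; mkdir -p pics; cat > h.py <<'E'
import numpy as np, cv2
from workcell import env
def ray(cam,u,v):
    m=env.camera_model(cam)
    xd,yd=(u-m["cx"])/m["fx"],(v-m["cy"])/m["fy"]
    x,y=xd,yd
    for _ in range(20):
        s=1+m["k1"]*(x*x+y*y); x,y=xd/s,yd/s
    return m,np.array([x,y,1.])
def at_depth(cam,u,v,d):
    m,r=ray(cam,u,v); return np.array(m["eye"])+np.array(m["rotation"])@(r*d)
def at_z(cam,u,v,z):
    m,r=ray(cam,u,v); w=np.array(m["rotation"])@r; e=np.array(m["eye"]); return e+w*(z-e[2])/w[2]
def proj(cam,p):
    m=env.camera_model(cam); q=np.array(m["rotation"]).T@(np.array(p)-np.array(m["eye"]))
    x,y=q[:2]/q[2]; s=1+m["k1"]*(x*x+y*y)
    return np.array([m["fx"]*x*s+m["cx"],m["fy"]*y*s+m["cy"]])
E
python3 - <<'E'
from h import *
for c in("scene","top"):
    p,d=env.grab_frame(c); cv2.imwrite(f"pics/{c}0.png",p); np.save(f"pics/{c}0.npy",d)
    m=env.camera_model(c); print(c,m)
    for t in("carrier","tab","rail","bend1","buffer","catch"):
        print(t,[(np.round(x["location"]).tolist(),round(x["score"],2)) for x in env.pinpoint(c,t)][:4],[(np.round(x["bbox"]).tolist(),round(x["score"],2)) for x in env.boxes_of(c,t)][:4])
print(env.state())
E
```

```text
pics
scene {'fx': 390.1671001592344, 'fy': 390.1671001592344, 'cx': 314.4890807473862, 'cy': 207.39264903543852, 'k1': -0.015797945366481922, 'eye': array([-136.49409215, -606.92290337,  549.48192734]), 'rotation': array([-115.44539001,    0.20069326,  -45.93791798])}
carrier [([281.0, 194.0], 0.82)] [([339.0, 214.0, 370.0, 280.0], 0.86), ([273.0, 169.0, 291.0, 207.0], 0.73)]
tab [([282.0, 174.0], 0.76), ([357.0, 224.0], 0.71)] [([340.0, 213.0, 369.0, 275.0], 0.95), ([279.0, 166.0, 285.0, 206.0], 0.81)]
rail [([271.0, 226.0], 0.89)] [([263.0, 188.0, 390.0, 252.0], 0.82)]
bend1 [([295.0, 191.0], 0.66)] [([265.0, 190.0, 387.0, 255.0], 0.65), ([208.0, 194.0, 228.0, 228.0], 0.31)]Traceback (most recent call last):
  File "<stdin>", line 6, in <module>
ValueError: it knows: apple, bend, carrier, honey_jar, lemon, mug, mustard_jar, rail, small_tin, spice_jar, tab
```

```bash
python3 - <<'E'
s=open('h.py').read()
s=s.replace("import numpy as np, cv2","import numpy as np, cv2\nfrom scipy.spatial.transform import Rotation as Ro")
s=s.replace('np.array(m["rotation"])','Ro.from_euler("xyz",m["rotation"],degrees=True).as_matrix()')
open('h.py','w').write(s)
E
python3 - <<'E'
from h import *
for c in("scene","top"):
    p,d=env.grab_frame(c); cv2.imwrite(f"pics/{c}0.png",p); np.save(f"pics/{c}0.npy",d)
    m=env.camera_model(c); print(c,m)
    for t in("carrier","tab","rail","bend1"):
        if c=="scene":continue
        print(t,[(np.round(x["location"]).tolist(),round(x["score"],2)) for x in env.pinpoint(c,t)][:4],[(np.round(x["bbox"]).tolist(),round(x["score"],2)) for x in env.boxes_of(c,t)][:4])
print(env.state())
a=cv2.imread("pics/scene0.png");b=cv2.imread("pics/top0.png")
cv2.imwrite("pics/both.png",cv2.resize(np.vstack([a,b]),(480,600)))
E
```

```text
scene {'fx': 390.1671001592344, 'fy': 390.1671001592344, 'cx': 314.4890807473862, 'cy': 207.39264903543852, 'k1': -0.015797945366481922, 'eye': array([-136.49409215, -606.92290337,  549.48192734]), 'rotation': array([-115.44539001,    0.20069326,  -45.93791798])}
top {'fx': 517.3224030357092, 'fy': 517.3224030357092, 'cx': 315.8520595806774, 'cy': 199.45284302668296, 'k1': -0.08172415582577644, 'eye': array([ 442.11650666,   19.88349295, 1486.90056435]), 'rotation': array([-176.28271892,    0.65261728,  -91.2105765 ])}
carrier [([374.0, 215.0], 0.44)] [([368.0, 206.0, 381.0, 225.0], 0.54)]
tab [([380.0, 215.0], 0.47), ([267.0, 203.0], 0.43), ([208.0, 245.0], 0.38)] [([371.0, 203.0, 382.0, 226.0], 0.43)]
rail [([257.0, 211.0], 0.94)] [([246.0, 154.0, 372.0, 226.0], 0.72)]
bend1 [([322.0, 243.0], 0.69), ([286.0, 206.0], 0.68)] [([249.0, 154.0, 374.0, 224.0], 0.68)]
{'time_s': 0.95, 'qpos': array([ 7.51159130e+01,  1.83104250e+01,  8.96389447e+01,  1.17816665e-05,
        7.20448906e+01, -1.14563084e+00]), 'qvel': array([-0.00067934,  0.00976314,  0.09330942, -0.00362393, -0.04184444,
       -0.0074636 ]), 'effort': array([ 2.18337118e-03, -4.12367892e+01, -2.32231343e+01,  7.28833862e-02,
        3.78731824e-02, -5.50119097e-06]), 'ee_pos': array([136.55615537, 558.56095529, 199.99110065]), 'ee_rot': array([1.79994261e+02, 1.03550943e-04, 1.66261540e+02]), 'force': array([ 0.44828802, -0.08100014, -0.22640427]), 'torque': array([-0.02639039, -0.01057012, -0.0259871 ]), 'gripper_force': 0.0, 'gripper_width': 91.4069951477135}
```

View pics/both.png

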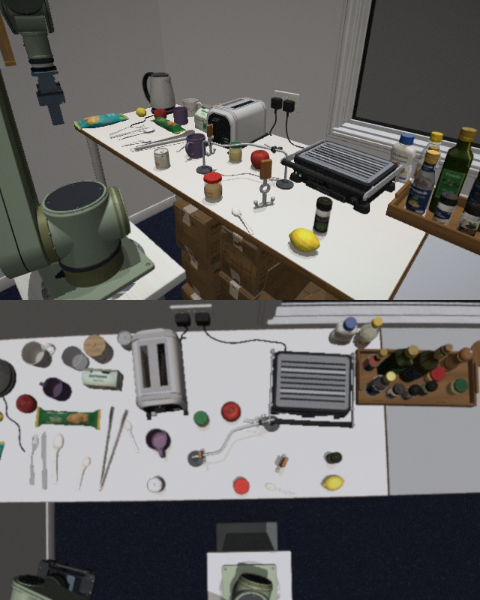

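Candidates: the carrier on the rail at top (267,203) / scene (282,174), and a larger, loose one standing on the table at top (376,215) / scene (357,224). I choose the threaded one on the rail and check it in a close crop.

```bash
python3 - <<'E'
from h import *
a=cv2.imread("pics/scene0.png");b=cv2.imread("pics/top0.png")
A=cv2.resize(a[150:260,250:410],(800,550),interpolation=cv2.INTER_CUBIC)[:, :]
B=cv2.resize(b[145:230,240:400],(800,425),interpolation=cv2.INTER_CUBIC)
A=cv2.resize(a[155:255,255:305],(275,550),interpolation=cv2.INTER_CUBIC)
B=cv2.resize(b[150:225,245:385-10],(520,300),interpolation=cv2.INTER_CUBIC)
C=np.zeros((550,800,3),np.uint8); C[:,:275]=A; C[:300,280:800]=B
cv2.imwrite("pics/crop1.png",C)
d=np.load("pics/top0.npy")
# points in top: tab, loose carrier, feet, disc
for n,z in(("start foot",0),("x",0)): pass
for (u,v) in((267,203),(261,211),(376,215)): print((u,v),d[v,u],at_depth("top",u,v,d[v,u]).round(1))
ds=np.load("pics/scene0.npy")
for (u,v) in((282,174),(281,173),(357,224)): print("scene",(u,v),ds[v,u],at_depth("scene",u,v,ds[v,u]).round(1))
# cloud of points between z 120..145 and near rail
vv,uu=np.mgrid[145:230,240:400]
P=np.array([at_depth("top",u,v,d[v,u]) for u,v in zip(uu.ravel(),vv.ravel())])
s=(P[:,2]>100)&(P[:,2]<230); 
for q,u,v in zip(P[s],uu.ravel()[s],vv.ravel()[s]): print(u,v,q.round(0).astype(int).tolist(),end=';')
E
```

```text
(267, 203) 1290.1471 [519.8 154.9 200.4]
(261, 211) 1468.8599 [508.2 191.1  20.9]
(376, 215) 1333.1359 [ 485.6 -121.1  152.3]
scene (282, 174) 1061.2175 [517.8 151.1 175.9]
scene (281, 173) 1060.8313 [516.5 153.6 178.5]
scene (357, 224) 873.1857 [ 483.8 -137.   140.4]Traceback (most recent call last):
  File "<stdin>", line 17, in <module>
  File "h.py", line 12, in at_depth
    m,r=ray(cam,u,v); return np.array(m["eye"])+Ro.from_euler("xyz",m["rotation"],degrees=True).as_matrix()@(r*d)
        ~~~^^^^^^^^^
  File "h.py", line 5, in ray
    m=env.camera_model(cam)
ValueError: time passes only in moves, steps and waits
```

View pics/crop1.png

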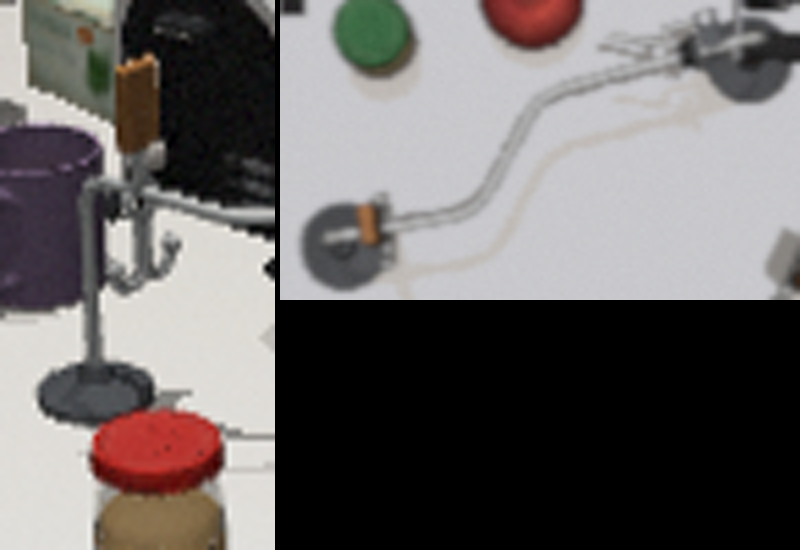

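The crop shows the threaded, smaller carrier: wooden tab at top (337+… → px ≈ 267,205), rail running right/up with the bends near top (287,203) and (307,178), and the catch/buffer/stop at about (345-357,162). Now fit the rail.

```bash
sed -i 's/^def ray/import functools\n@functools.lru_cache\ndef CM(c): return env.camera_model(c)\ndef ray/; s/m=env.camera_model(cam)/m=CM(cam)/' h.py
cat >> h.py <<'E'
def cloud(cam,d,box):
    l,t,r,b=box; vv,uu=np.mgrid[t:b,l:r]; uu=uu.ravel();vv=vv.ravel()
    m=CM(cam); pts=np.stack([uu,vv],1).astype(float)
    xy=np.array([ray(cam,u,v)[1] for u,v in pts])
    return uu,vv,np.array(m["eye"])+(xy*d[vv,uu][:,None])@Ro.from_euler("xyz",m["rotation"],degrees=True).as_matrix().T
def path(p,s):
    # p: x0,y0,h,a1,L2,a2 ; s arclength from foot centre -> x,y,heading
    x,y,h,a1,L2,a2=p; ds=0.5; ss=np.arange(0,330,ds); R=45
    k=np.zeros_like(ss); e1=85+R*a1; k[(ss>=85)&(ss<e1)]=1/R; k[(ss>=e1+L2)&(ss<e1+L2+R*a2)]=-1/R
    th=h+np.cumsum(k)*ds; X=x+np.cumsum(np.cos(th))*ds; Y=y+np.cumsum(np.sin(th))*ds
    return np.interp(s,ss,X),np.interp(s,ss,Y),np.interp(s,ss,th)
E
cat > fit.py <<'E'
from h import *
from scipy.optimize import least_squares
d=np.load("pics/top0.npy")
u,v,P=cloud("top",d,(240,145,385,230))
s=(P[:,2]>105)&(P[:,2]<150); Q=P[s]; 
s2=(P[:,2]>185)&(P[:,2]<215)&(P[:,1]>140); T=P[s2]; print("tab top",len(T),T.mean(0).round(1),T.min(0).round(1),T.max(0).round(1))
print(len(Q),np.median(Q[:,2]),Q.min(0),Q.max(0))
S=np.arange(0,290,1.)
def res(p):
    X,Y,_=path(p,S); D=np.hypot(Q[:,0][:,None]-X,Q[:,1][:,None]-Y); return D.min(1)
# no upper end in model so points are one-sided; start end fixed by foot
F=P[(P[:,2]>2)&(P[:,2]<30)&(P[:,1]>140)&(P[:,1]<215)&(P[:,0]>460)&(P[:,0]<545)]; print("foot",len(F),F.mean(0).round(1),F.min(0).round(1),F.max(0).round(1))
r=np.array([501,175.,np.deg2rad(-80),.8,45,.8])
f=least_squares(lambda p:np.r_[res(p),0.3*(p[0]-r[0])*0,(p[4]-45)/10],r,loss="soft_l1",f_scale=2,diff_step=1e-4)
print(f.x.round(3),np.rad2deg(f.x[[2,3,5]]).round(1),np.median(res(f.x)),np.percentile(res(f.x),90))
img=cv2.imread("pics/top0.png"); big=cv2.resize(img[140:235,240:400],(800,475),interpolation=cv2.INTER_CUBIC)
def mk(p,c):
    q=(proj("top",p)-[240,140]+.5)*5; cv2.circle(big,tuple(int(i) for i in q),2,c,-1)
for X,Y in zip(*path(f.x,np.arange(0,290,5.))[:2]): mk([X,Y,130],(0,0,255))
cv2.imwrite("pics/fit.png",big)
np.save("p.npy",f.x)
far=P[(P[:,2]>2)&(P[:,2]<30)&(P[:,1]<0)&(P[:,0]>520)]
print("far foot",len(far),far.min(0).round(),far.max(0).round())
E
python3 fit.py
```

```text
tab top 43 [513.9 157.7 197.3] [502.4 152.9 185. ] [525.3 162.9 205.9]
534 132.8053107992897 [ 467.56852501 -150.13189225  105.04098629] [676.38386506 198.74113102 149.52638218]
foot 296 [499.2 187.4   8.1] [460.2 141.1   2. ] [544.  214.   27.5]
[512.972 186.638  -1.438   0.926  45.      0.767] [-82.4  53.   43.9] 6.416163239861191 24.97217269419085
far foot 912 [ 520. -165.    2.] [696.  -0.  30.]
```

View pics/fit.png

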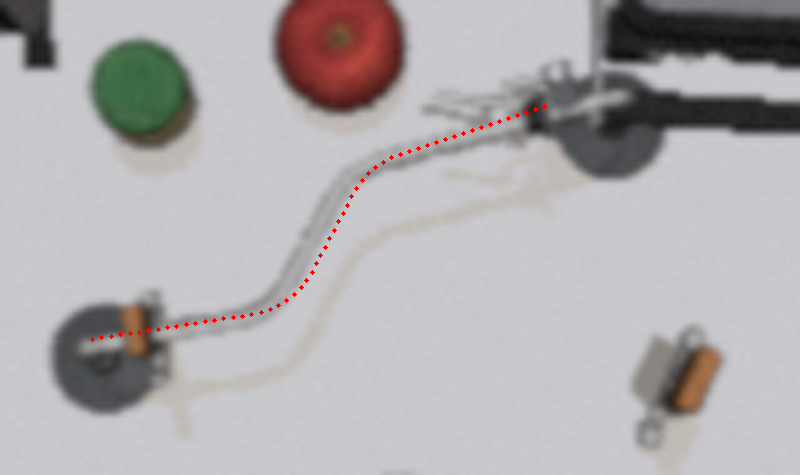

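The overlay shows my fit is off (polluted by the apple and griddle); the rod is visible from (85,348) via (268,303), (350,170) to the stop near (540,110) in this 5x crop. Refit with points near that trace.

```bash
cat > fit2.py <<'E'
from h import *
from scipy.optimize import least_squares
tr=np.array([(85,348),(165,331),(200,324),(240,316),(268,303),(285,285),(300,262),(320,220),(335,193),(352,170),(375,160),(420,148),(470,134),(520,120)])/5.+[239.5,139.5]
M=np.array([at_z("top",a,b,130) for a,b in tr])[:,:2]
fine=np.vstack([np.linspace(M[i],M[i+1],15) for i in range(len(M)-1)])
d=np.load("pics/top0.npy"); u,v,P=cloud("top",d,(240,145,385,230))
near=np.hypot(P[:,0,None]-fine[:,0],P[:,1,None]-fine[:,1]).min(1)
Q=P[(near<9)&(P[:,2]>122)&(P[:,2]<143)]; print(len(Q),Q[:,2].mean())
F=at_z("top",105/5+239.5,358/5+139.5,8); E=at_z("top",610/5+239.5,125/5+139.5,8)
print("feet",F.round(1),E.round(1)); print("rodstart",M[0].round(1))
S=np.arange(0,290,1.)
def res(p,A):
    X,Y,t=path(p,S); i=np.hypot(A[:,0][:,None]-X,A[:,1][:,None]-Y).argmin(1)
    return -(A[:,0]-X[i])*np.sin(t[i])+(A[:,1]-Y[i])*np.cos(t[i])
r=np.array([F[0],F[1],np.deg2rad(-80),.8,45,.7])
# signed lateral residual; foot centre as weak prior
f=least_squares(lambda p:np.r_[res(p,Q)/2,res(p,M)*2,(p[:2]-F[:2])*2,(p[4]-45)/10],r,loss="soft_l1",diff_step=1e-4)
p=f.x; print(p.round(2),np.rad2deg(p[[2,3,5]]).round(1),"rms",res(p,Q).std(),res(p,M).round(1),res(p,Q).mean())
np.save("p.npy",p)
big=cv2.resize(cv2.imread("pics/top0.png")[140:235,240:400],(800,475),interpolation=cv2.INTER_CUBIC)
for X,Y in zip(*path(p,np.arange(0,300,5.))[:2]):
    q=(proj("top",[X,Y,130])-[239.5,139.5])*5; cv2.circle(big,tuple(int(i) for i in q),2,(0,0,255),-1)
for s in (0,85,85+45*p[3],85+45*p[3]+p[4],85+45*(p[3]+p[5])+p[4]): print(s,np.round(path(p,s),2))
tp=[at_z("top",*( np.array([137,330])/5+[239.5,139.5]),200)]; print("tab top centre",tp)
for nm,b in(("disc",(545,110)),("buf",(532,115)),("rodend",(630,95))):
    A=at_z("top",b[0]/5+239.5,b[1]/5+139.5,130); X,Y,_=path(p,S); print(nm,A.round(1),"s",S[np.hypot(X-A[0],Y-A[1]).argmin()])
S3=cv2.imread("pics/scene0.png"); C=cv2.resize(S3[160:260,250:400],(600,400),interpolation=cv2.INTER_CUBIC)
for X,Y in zip(*path(p,np.arange(0,300,5.))[:2]):
    q=(proj("scene",[X,Y,130])-[249.5,159.5])*4; cv2.circle(C,tuple(int(i) for i in q),1,(0,0,255),-1)
out=np.zeros((600,800,3),np.uint8); out[:270]=big[60:330]; out[272:600,:600]=C[:328]
cv2.imwrite("pics/fit2.png",out)
E
python3 fit2.py
```

```text
327 132.60187045414486
feet [508.6 194.1   8. ] [636.4 -98.8   8. ]
rodstart [508.6 190.2]
[506.28 194.26  -1.37   0.8   45.     0.7 ] [-78.4  45.9  40.2] rms 3.065362709424969 [ 1.4  0.8  0.3 -0.4 -1.  -0.7 -1.   1.3  2.1  4.8  3.9  2.1  0.4 -1.2] -0.22497304601096488
0 [506.38 193.77  -1.37]
85 [523.52 110.51  -1.36]
121.07310930199796 [543.93  81.94  -0.56]
166.07312495939377 [ 5.8213e+02  5.8160e+01 -5.6000e-01]
197.65473730477362 [601.    33.64  -1.26]
tab top centre [array([513.57426028, 155.239547  , 200.        ])]
disc [629.1 -54.9 130. ] s 289.0
buf [626.6 -47.9 130. ] s 283.0
rodend [ 636.1 -100.   130. ] s 289.0
```

View pics/fit2.png

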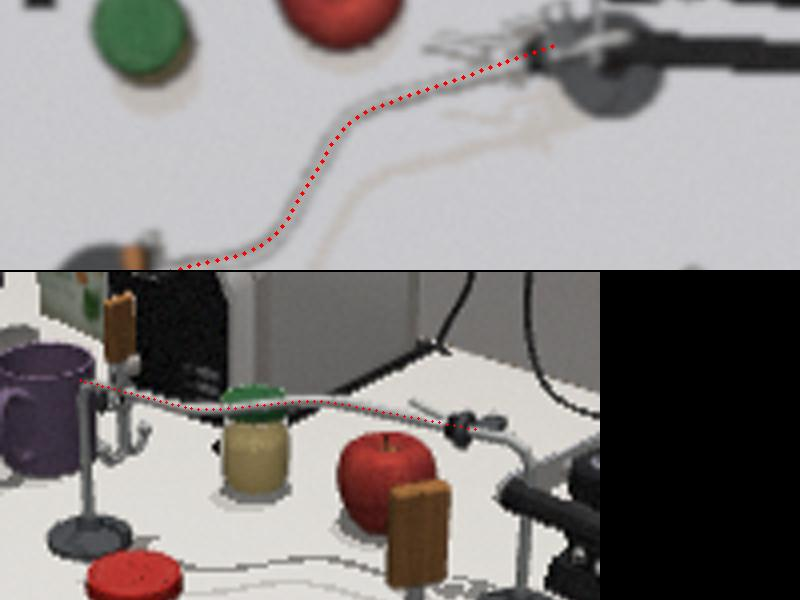

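```bash
sed -i 's/ds=0.5; ss=np.arange(0,330,ds)/ds=0.05; ss=np.arange(0,330,ds)/' h.py
cat >> h.py <<'E'
def rows(targets,start=None):
    """targets: list of (x,y,z,yaw deg) -> tool rows"""
    if start is None:
        s=env.state(); start=(*s["ee_pos"],s["ee_rot"][2])
    out=[];x,y,z,w=start
    for X,Y,Z,W in targets:
        a=np.deg2rad(w); dx,dy=X-x,Y-y
        out.append((round((dx*np.cos(a)+dy*np.sin(a))/1e3,4),round((dx*np.sin(a)-dy*np.cos(a))/1e3,4),round((z-Z)/1e3,4),round(-np.deg2rad((W-w+180)%360-180),4)))
        x,y,z,w=X,Y,Z,W
    return out
E
sed -i 's/diff_step=1e-4/diff_step=1e-2,x_scale=[1,1,.02,.02,1,.02]/; s/,(p\[4\]-45)\/10\]/,(p[4]-45)\/10]/' fit2.py
cat >> fit2.py <<'E'
s=env.state(); a=np.array([*s["ee_pos"],s["ee_rot"][2]]); T=at_z("top",*( np.array([137,330])/5+[239.5,139.5]),200)
h=np.rad2deg(p[2]); b=np.array([T[0],T[1],260,h+90])
print("target",b.round(1)); 
for k in range(1,16): print(rows([a+(b-a)*k/15],a+(b-a)*(k-1)/15))
E
python3 fit2.py
```

```text
327 132.60187045414486
feet [508.6 194.1   8. ] [636.4 -98.8   8. ]
rodstart [508.6 190.2]
[507.8  195.39  -1.4    0.93  40.47   0.85] [-80.4  53.2  48.6] rms 2.627678189089118 [-0.1  0.8  0.9  1.   0.6  1.  -0.   0.2 -0.1  1.9  0.8  0.4  0.6  0.7] -0.41619992652720644
0 [507.81 195.34  -1.4 ]
85 [521.95 111.52  -1.4 ]
126.80000150912518 [ 5.4581e+02  7.9020e+01 -4.7000e-01]
167.27231769880675 [ 5.8182e+02  6.0560e+01 -4.7000e-01]
205.47555987318827 [604.89  31.55  -1.32]
tab top centre [array([513.57426028, 155.239547  , 200.        ])]
disc [629.1 -54.9 130. ] s 289.0
buf [626.6 -47.9 130. ] s 288.0
rodend [ 636.1 -100.   130. ] s 289.0
target [513.6 155.2 260.    9.6]
[(np.float64(-0.0308), np.float64(-0.0201), np.float64(-0.004), np.float64(0.1823))]
[(np.float64(-0.0339), np.float64(-0.0142), np.float64(-0.004), np.float64(0.1823))]
[(np.float64(-0.036), np.float64(-0.0078), np.float64(-0.004), np.float64(0.1823))]
[(np.float64(-0.0368), np.float64(-0.0012), np.float64(-0.004), np.float64(0.1823))]
[(np.float64(-0.0364), np.float64(0.0055), np.float64(-0.004), np.float64(0.1823))]
[(np.float64(-0.0348), np.float64(0.012), np.float64(-0.004), np.float64(0.1823))]
[(np.float64(-0.032), np.float64(0.0181), np.float64(-0.004), np.float64(0.1823))]
[(np.float64(-0.0282), np.float64(0.0236), np.float64(-0.004), np.float64(0.1823))]
[(np.float64(-0.0235), np.float64(0.0283), np.float64(-0.004), np.float64(0.1823))]
[(np.float64(-0.0179), np.float64(0.0321), np.float64(-0.004), np.float64(0.1823))]
[(np.float64(-0.0118), np.float64(0.0349), np.float64(-0.004), np.float64(0.1823))]
[(np.float64(-0.0053), np.float64(0.0364), np.float64(-0.004), np.float64(0.1823))]
[(np.float64(0.0014), np.float64(0.0368), np.float64(-0.004), np.float64(0.1823))]
[(np.float64(0.008), np.float64(0.0359), np.float64(-0.004), np.float64(0.1823))]
[(np.float64(0.0144), np.float64(0.0339), np.float64(-0.004), np.float64(0.1823))]
```

View pics/fit2.png

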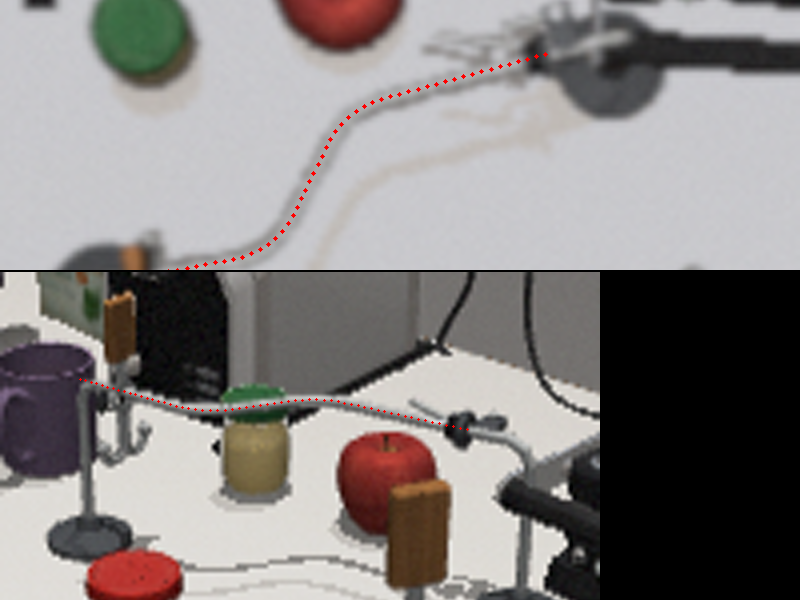

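Both overlays now sit on the rod (bends around (265,245) and (350,120) in the top crop). Moving above the tab.

arm_command --motion '[{"offset": [-0.031, -0.02, -0.004], "spin": 0.182}, {"offset": [-0.034, -0.014, -0.004], "spin": 0.182}, {"offset": [-0.036, -0.008, -0.004], "spin": 0.182}, {"offset": [-0.037, -0.001, -0.004], "spin": 0.182}, {"offset": [-0.036, 0.0055, -0.004], "spin": 0.182}]' --jaw 0.04 --newtons 10

```text
time_s: 1.58
ee_pos: [263.4, 423.7, 220.2]
ee_rot: [180.0, -0.0, 113.8]
force: [0.3, 0.2, 0.1]
gripper_width: 44.0
gripper_force: 0.0
```

arm_command --motion '[{"offset": [-0.035, 0.012, -0.004], "spin": 0.182}, {"offset": [-0.032, 0.018, -0.004], "spin": 0.182}, {"offset": [-0.028, 0.024, -0.004], "spin": 0.182}, {"offset": [-0.0235, 0.028, -0.004], "spin": 0.182}, {"offset": [-0.018, 0.032, -0.004], "spin": 0.182}]'

```text
time_s: 2.2
ee_pos: [389.3, 289.6, 240.2]
ee_rot: [180.0, -0.0, 61.6]
force: [0.1, 0.5, 0.9]
gripper_width: 40.1
gripper_force: 0.0
```

arm_command --motion '[{"offset": [-0.012, 0.035, -0.004], "spin": 0.182}, {"offset": [-0.005, 0.036, -0.004], "spin": 0.182}, {"offset": [0.001, 0.037, -0.004], "spin": 0.182}, {"offset": [0.008, 0.036, -0.004], "spin": 0.182}, {"offset": [0.014, 0.034, -0.004], "spin": 0.182}]'

```text
time_s: 2.82
ee_pos: [514.9, 155.1, 260.2]
ee_rot: [-180.0, -0.0, 9.5]
force: [0.4, 0.8, -0.7]
gripper_width: 40.2
gripper_force: 0.0
```

```bash
python3 - <<'E'
from h import *
s=env.state(); print(s["time_s"],s["ee_pos"].round(1),s["ee_rot"].round(1),s["gripper_width"],s["force"].round(2))
p=np.load("p.npy"); print(rows([(514.3,155.2,260,np.rad2deg(p[2])+90)]))
a,d=env.grab_frame("scene"); cv2.imwrite("pics/scene1.png",a)
cv2.imwrite("pics/s1.png",cv2.resize(a[90:250,210:410],(800,640))[:600])
u,v,P=cloud("scene",d,(272,160,294,190)); k=(P[:,2]>165)&(P[:,0]<540)&(P[:,1]<185)&(P[:,1]>120)&(P[:,2]<202)
print(k.sum(),np.median(P[k],0).round(1),P[k].min(0).round(1),P[k].max(0).round(1))
E
```

```text
2.825 [514.9 155.1 260.2] [-180.    -0.     9.5] 40.2420956652915 [ 0.44  0.78 -0.71]
[(np.float64(-0.0005), np.float64(-0.0002), np.float64(0.0002), np.float64(-0.0015))]
101 [510.1 153.  183. ] [497.6 148.9 165.5] [527.2 160.1 199.3]
```

View pics/s1.png

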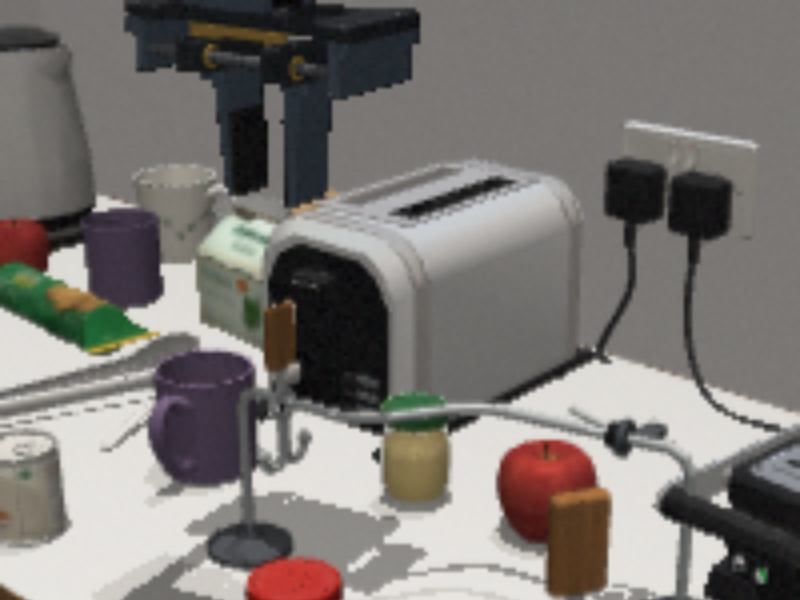

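The open fingers straddle the tab from above (tab at crop (280,335), fingers at (250,150) and (305,150)). Descending.

arm_command --motion '[{"offset": [0, 0, 0.03], "spin": 0}, {"offset": [0, 0, 0.03], "spin": 0}, {"offset": [0, 0, 0.015], "spin": 0}, {"offset": [0, 0, 0.01], "spin": 0}, {"offset": [0, 0, 0.006], "spin": 0}]'

```text
time_s: 3.5
ee_pos: [514.5, 156.3, 169.1]
ee_rot: [-180.0, -0.1, 9.9]
force: [0.7, 0.5, -0.5]
gripper_width: 39.7
gripper_force: 0.0
```

arm_command --motion '[{"offset": [0, 0, 0], "spin": 0}, {"offset": [0, 0, 0], "spin": 0}, {"offset": [0, 0, 0], "spin": 0}]' --jaw 0.02 --newtons 10

```text
time_s: 3.88
ee_pos: [514.4, 156.2, 169.5]
ee_rot: [-180.0, -0.1, 9.8]
force: [0.1, 0.1, -0.3]
gripper_width: 19.6
gripper_force: 0.0
```

arm_command --motion '[{"offset": [0, 0, 0], "spin": 0}, {"offset": [0, 0, 0], "spin": 0}, {"offset": [0, 0, 0], "spin": 0}]' --jaw 0.005 --newtons 10

```text
time_s: 4.25
ee_pos: [514.2, 156.1, 169.2]
ee_rot: [-180.0, -0.0, 9.8]
force: [-0.4, 0.2, 0.4]
gripper_width: 9.8
gripper_force: 10.0
```

arm_command --motion '[{"offset": [0, 0, -0.001], "spin": 0}, {"offset": [0, 0, -0.001], "spin": 0}, {"offset": [0, 0, -0.001], "spin": 0}, {"offset": [0, 0, 0], "spin": 0}]' --newtons 40

```text
time_s: 4.75
ee_pos: [514.1, 156.1, 172.0]
ee_rot: [-180.0, -0.0, 9.8]
force: [-0.5, 0.1, -0.9]
gripper_width: 9.8
gripper_force: 40.0
```

```bash
cat >> h.py <<'E'
def st():
    p=np.load("p.npy"); s=env.state(); x,y,z=s["ee_pos"]; S=np.arange(0,320,.2); X,Y,t=path(p,S)
    i=np.hypot(X-x,Y-y).argmin(); n=np.array([-np.sin(t[i]),np.cos(t[i])]); T=np.array([np.cos(t[i]),np.sin(t[i])])
    lat=(x-X[i])*n[0]+(y-Y[i])*n[1]; F=s["force"]; 
    print("t",round(s["time_s"],2),"s",S[i].round(1),"lat",lat.round(1),"z",z.round(1),"yawerr",(s["ee_rot"][2]-90-np.rad2deg(t[i])).round(1),"F left/fwd/up",(F[:2]@n).round(2),(F[:2]@T).round(2),F[2].round(2),"tq",s["torque"].round(2),"w",s["gripper_width"].round(1))
    return S[i],lat,s
def plan(step,n,e=0.,dyaw=0.,z=None,s0=None):
    p=np.load("p.npy"); s,lat,S=st(); 
    t=[]
    for k in range(1,n+1):
        X,Y,h=path(p,s+step*k); t.append((X-np.sin(h)*e,Y+np.cos(h)*e,S["ee_pos"][2] if z is None else z,np.rad2deg(h)+90+dyaw))
    for r in rows(t): print([float(q) for q in r])
E
python3 -c "
from h import *
plan(4,15)"
```

```text
Traceback (most recent call last):
  File "h.py", line 50, in plan
    p=np.load("p.npy"); s,lat,S=st();
                                ~~^^
  File "h.py", line 47, in st
    print("t",round(s["time_s"],2),"s",S[i].round(1),"lat",lat.round(1),"z",z.round(1),"yawerr",(s["ee_rot"][2]-90-np.rad2deg(t[i])).round(1),"F left/fwd/up",(F[:2]@n).round(2),(F[:2]@T).round(2),F[2].round(2),"tq",s["torque"].round(2),"w",s["gripper_width"].round(1))
                                                                                                                                                                                                                                                ^^^^^^^^^^^^^^^^^^^^^^^^
AttributeError: 'float' object has no attribute 'round'
```

```bash
sed -i 's/,s\["gripper_width"\].round(1)/,round(s["gripper_width"],1)/' h.py; python3 -c "
from h import *
plan(4,15)"
```

```text
t 4.75 s 39.8 lat -0.3 z 172.0 yawerr 0.3 F left/fwd/up -0.52 -0.15 -0.94 tq [-0.1   0.18 -0.01] w 9.8
[0.0003, 0.0041, 0.0, 0.0047]
[-0.0, 0.004, 0.0, -0.0]
[-0.0, 0.004, 0.0, -0.0]
[0.0, 0.004, 0.0, -0.0]
[0.0, 0.004, 0.0, -0.0]
[0.0, 0.004, 0.0, -0.0]
[0.0, 0.004, 0.0, -0.0]
[0.0, 0.004, 0.0, -0.0]
[0.0, 0.004, 0.0, -0.0]
[-0.0, 0.004, 0.0, -0.0]
[-0.0, 0.004, 0.0, -0.0]
[0.0001, 0.004, 0.0, -0.0633]
[0.0002, 0.004, 0.0, -0.0889]
[0.0002, 0.004, 0.0, -0.0889]
[0.0002, 0.004, 0.0, -0.0889]
```

arm_command --motion '[{"offset": [0, 0.004, 0], "spin": 0.005}, {"offset": [0, 0.004, 0], "spin": 0}, {"offset": [0, 0.004, 0], "spin": 0}, {"offset": [0, 0.004, 0], "spin": 0}, {"offset": [0, 0.004, 0], "spin": 0}]'

```text
time_s: 5.38
ee_pos: [517.5, 136.1, 171.9]
ee_rot: [-180.0, -0.0, 9.5]
force: [1.3, 0.5, -0.1]
gripper_width: 9.7
gripper_force: 40.0
```

arm_command --motion '[{"offset": [0.001, 0.001, 0], "spin": 0}, {"offset": [0.001, 0.001, 0], "spin": 0}]'

```text
time_s: 5.62
ee_pos: [519.9, 134.7, 172.0]
ee_rot: [-180.0, -0.0, 9.5]
force: [-0.6, -0.2, -1.1]
gripper_width: 10.0
gripper_force: 40.0
```

arm_command --motion '[{"offset": [0.001, 0.001, 0], "spin": 0}, {"offset": [0.0005, 0.001, 0], "spin": 0}]'

```text
time_s: 5.88
ee_pos: [521.1, 133.0, 171.7]
ee_rot: [-180.0, 0.1, 9.6]
force: [-1.1, -0.2, -1.5]
gripper_width: 9.8
gripper_force: 40.0
```

arm_command --motion '[{"offset": [-0.003, 0.001, 0], "spin": 0}, {"offset": [-0.002, 0.001, 0], "spin": 0}, {"offset": [0, 0.0005, 0], "spin": 0}]'

```text
time_s: 6.25
ee_pos: [517.0, 129.7, 172.1]
ee_rot: [-180.0, -0.0, 9.6]
force: [-0.2, 0.6, -1.2]
gripper_width: 9.6
gripper_force: 40.0
```

arm_command --motion '[{"offset": [-0.001, 0, 0], "spin": 0}, {"offset": [-0.001, 0, 0], "spin": 0}]'

```text
time_s: 6.5
ee_pos: [515.1, 129.4, 172.0]
ee_rot: [-180.0, -0.0, 9.6]
force: [0.3, -0.9, -0.8]
gripper_width: 9.6
gripper_force: 40.0
```

```bash
python3 -c "
from h import *
plan(4,1)
for q in ([521.1,133],[517,129.7]):
    p=np.load('p.npy');S=np.arange(0,300,.2);X,Y,t=path(p,S);i=np.hypot(X-q[0],Y-q[1]).argmin();print(S[i],-(q[0]-X[i])*np.sin(t[i])+(q[1]-Y[i])*np.cos(t[i]))"
```

```text
t 6.5 s 66.2 lat -3.7 z 172.0 yawerr -0.0 F left/fwd/up 0.13 0.9 -0.82 tq [-0.07 -0.05 -0.02] w 9.6
[0.0038, 0.004, 0.0, -0.0004]
63.6 2.735647373877473
66.2 -1.856296786015344
```

```bash
python3 -c "
from h import *
plan(4,15,e=-0.5)"
```

```text
t 6.5 s 66.2 lat -3.7 z 172.0 yawerr -0.0 F left/fwd/up 0.13 0.9 -0.82 tq [-0.07 -0.05 -0.02] w 9.6
[0.0033, 0.004, 0.0, -0.0004]
[0.0, 0.004, 0.0, -0.0]
[-0.0, 0.004, 0.0, -0.0]
[-0.0, 0.004, 0.0, -0.0]
[0.0, 0.004, 0.0, -0.0278]
[0.0002, 0.004, 0.0, -0.0889]
[0.0002, 0.004, 0.0, -0.0889]
[0.0002, 0.004, 0.0, -0.0889]
[0.0002, 0.004, 0.0, -0.0889]
[0.0002, 0.004, 0.0, -0.0889]
[0.0002, 0.004, 0.0, -0.0889]
[0.0002, 0.004, 0.0, -0.0889]
[0.0002, 0.004, 0.0, -0.0889]
[0.0002, 0.004, 0.0, -0.0889]
[0.0002, 0.004, 0.0, -0.0889]
```

arm_command --motion '[{"offset": [0.0033, 0.003, 0], "spin": 0}, {"offset": [0, 0.004, 0], "spin": 0}, {"offset": [0, 0.004, 0], "spin": 0}, {"offset": [0, 0.004, 0], "spin": 0}, {"offset": [0, 0.004, 0], "spin": -0.025}]'

```text
time_s: 7.12
ee_pos: [521.5, 110.8, 171.9]
ee_rot: [-180.0, 0.0, 11.1]
force: [0.3, 0.8, -0.4]
gripper_width: 9.6
gripper_force: 40.0
```

arm_command --motion '[{"offset": [0.0002, 0.004, 0], "spin": -0.089}, {"offset": [0.0002, 0.004, 0], "spin": -0.089}, {"offset": [0.0002, 0.004, 0], "spin": -0.089}]'

```text
time_s: 7.5
ee_pos: [525.4, 99.5, 172.0]
ee_rot: [-180.0, -0.0, 26.5]
force: [0.2, -0.5, -0.9]
gripper_width: 9.4
gripper_force: 40.0
```

```bash
python3 -c "
from h import *
plan(4,5,e=-0.5,z=172)"
```

```text
t 7.5 s 97.4 lat -0.3 z 172.0 yawerr 1.1 F left/fwd/up -0.01 0.53 -0.9 tq [-0.05  0.09  0.01] w 9.4
[-0.0, 0.004, -0.0, -0.0702]
[0.0002, 0.004, 0.0, -0.0889]
[0.0002, 0.004, 0.0, -0.0889]
[0.0002, 0.004, 0.0, -0.0889]
[0.0002, 0.004, 0.0, -0.0889]
```

arm_command --motion '[{"offset": [0, 0.004, 0], "spin": -0.07}, {"offset": [0.0002, 0.004, 0], "spin": -0.089}, {"offset": [0.0002, 0.004, 0], "spin": -0.089}]'

```text
time_s: 7.88
ee_pos: [531.9, 89.4, 172.0]
ee_rot: [-180.0, -0.0, 40.7]
force: [0.1, 0.0, -1.2]
gripper_width: 9.7
gripper_force: 40.0
```

arm_command --motion '[{"offset": [0.0002, 0.004, 0], "spin": -0.089}, {"offset": [0.0002, 0.004, 0], "spin": -0.089}, {"offset": [0.0002, 0.004, 0], "spin": -0.089}]'

```text
time_s: 8.25
ee_pos: [540.9, 81.5, 172.0]
ee_rot: [-180.0, -0.0, 56.0]
force: [0.1, 1.1, -0.6]
gripper_width: 9.8
gripper_force: 40.0
```

```bash
python3 -c "
from h import *
plan(4,5,e=-0.5,z=172)"
```

```text
t 8.25 s 121.4 lat -0.3 z 172.0 yawerr 0.0 F left/fwd/up 1.0 -0.51 -0.63 tq [-0.05  0.12  0.04] w 9.8
[0.0, 0.0041, -0.0, -0.0886]
[0.0001, 0.004, 0.0, -0.0311]
[-0.0, 0.004, 0.0, -0.0]
[-0.0, 0.004, 0.0, -0.0]
[-0.0, 0.004, 0.0, -0.0]
```

arm_command --motion '[{"offset": [0, 0.004, 0], "spin": -0.088}, {"offset": [0.0001, 0.004, 0], "spin": -0.031}, {"offset": [0, 0.004, 0], "spin": 0}, {"offset": [0.0005, 0.003, 0], "spin": 0}]'

```text
time_s: 8.75
ee_pos: [554.3, 74.8, 171.9]
ee_rot: [-180.0, -0.0, 62.6]
force: [-0.4, -0.1, -0.6]
gripper_width: 9.8
gripper_force: 40.0
```

arm_command --motion '[{"offset": [-0.0015, 0.001, 0], "spin": 0}, {"offset": [-0.001, 0.001, 0], "spin": 0}]'

```text
time_s: 9.0
ee_pos: [554.6, 71.7, 171.9]
ee_rot: [-180.0, 0.0, 62.6]
force: [0.3, -0.4, -0.1]
gripper_width: 9.9
gripper_force: 40.0
```

```bash
python3 -c "
from h import *
st()"
```

```text
t 9.0 s 138.0 lat -2.5 z 171.9 yawerr -0.3 F left/fwd/up -0.21 0.49 -0.08 tq [-0.07  0.11  0.02] w 9.9
```

arm_command --motion '[{"offset": [-0.001, 0.001, 0], "spin": 0}, {"offset": [-0.0005, 0.001, 0], "spin": 0}]'

```text
time_s: 9.25
ee_pos: [556.2, 70.2, 172.1]
ee_rot: [180.0, -0.1, 62.6]
force: [0.8, 1.9, -1.1]
gripper_width: 9.4
gripper_force: 40.0
```

arm_command --motion '[{"offset": [0.003, 0.001, 0], "spin": 0}, {"offset": [0.0025, 0.001, 0], "spin": 0}, {"offset": [0, 0.001, 0], "spin": 0}]'

```text
time_s: 9.62
ee_pos: [561.0, 73.0, 171.8]
ee_rot: [-180.0, 0.0, 62.6]
force: [0.3, -0.8, -0.7]
gripper_width: 9.8
gripper_force: 40.0
```

```bash
python3 -c "
from h import *
st()"
```

```text
t 9.62 s 143.0 lat 1.6 z 171.8 yawerr -0.2 F left/fwd/up -0.61 0.65 -0.71 tq [-0.07  0.07 -0.05] w 9.8
```

arm_command --motion '[{"offset": [0.001, 0.001, 0], "spin": 0}, {"offset": [0.0005, 0.001, 0], "spin": 0}]'

```text
time_s: 9.88
ee_pos: [563.5, 73.4, 171.9]
ee_rot: [-180.0, 0.0, 62.6]
force: [1.1, -1.2, -1.5]
gripper_width: 9.6
gripper_force: 40.0
```

```bash
python3 -c "
from h import *
plan(4,5,e=-0.5,z=172)"
```

```text
t 9.88 s 145.0 lat 3.1 z 171.9 yawerr -0.3 F left/fwd/up -0.6 1.55 -1.49 tq [-0.09  0.1  -0.04] w 9.6
[-0.0036, 0.0039, -0.0001, -0.0044]
[-0.0, 0.004, 0.0, -0.0]
[-0.0, 0.004, 0.0, -0.0]
[-0.0, 0.004, 0.0, -0.0]
[-0.0, 0.004, 0.0, -0.0]
```

arm_command --motion '[{"offset": [-0.0033, 0.004, 0], "spin": 0}, {"offset": [0, 0.004, 0], "spin": 0}, {"offset": [0, 0.004, 0], "spin": 0}, {"offset": [0, 0.004, 0], "spin": 0}, {"offset": [0, 0.004, 0], "spin": 0}]'

```text
time_s: 10.5
ee_pos: [580.0, 61.2, 171.9]
ee_rot: [-180.0, -0.0, 62.6]
force: [-0.4, -0.3, -0.7]
gripper_width: 9.4
gripper_force: 40.0
```

```bash
python3 -c "
from h import *
plan(4,10,e=-0.2,z=172)"
```

```text
t 10.5 s 165.4 lat -0.3 z 171.9 yawerr -0.3 F left/fwd/up -0.43 -0.26 -0.67 tq [-0.08  0.11  0.03] w 9.4
[0.0, 0.0041, -0.0001, 0.0434]
[-0.0002, 0.004, 0.0, 0.0889]
[-0.0002, 0.004, 0.0, 0.0889]
[-0.0002, 0.004, 0.0, 0.0889]
[-0.0002, 0.004, 0.0, 0.0889]
[-0.0002, 0.004, 0.0, 0.0889]
[-0.0002, 0.004, 0.0, 0.0889]
[-0.0002, 0.004, 0.0, 0.0889]
[-0.0002, 0.004, 0.0, 0.0889]
[-0.0002, 0.004, 0.0, 0.0889]
```

arm_command --motion '[{"offset": [0, 0.004, 0], "spin": 0.043}, {"offset": [-0.0002, 0.004, 0], "spin": 0.089}, {"offset": [-0.0002, 0.004, 0], "spin": 0.089}]'

```text
time_s: 10.88
ee_pos: [590.0, 54.8, 171.9]
ee_rot: [-180.0, -0.0, 49.8]
force: [-0.1, -0.4, -0.4]
gripper_width: 9.5
gripper_force: 40.0
```

arm_command --motion '[{"offset": [-0.0002, 0.004, 0], "spin": 0.089}, {"offset": [-0.0002, 0.004, 0], "spin": 0.089}]'

```text
time_s: 11.12
ee_pos: [595.7, 49.1, 171.9]
ee_rot: [-180.0, -0.0, 39.6]
force: [-0.5, 0.5, -0.8]
gripper_width: 9.9
gripper_force: 40.0
```

```bash
python3 -c "
from h import *
plan(4,8,e=-0.2,z=172)"
```

```text
t 11.12 s 185.4 lat -0.3 z 171.9 yawerr -0.2 F left/fwd/up -0.08 -0.71 -0.81 tq [-0.09  0.12 -0.03] w 9.9
[-0.0001, 0.0039, -0.0001, 0.086]
[-0.0002, 0.004, 0.0, 0.0889]
[-0.0002, 0.004, 0.0, 0.0889]
[-0.0002, 0.004, 0.0, 0.0889]
[-0.0002, 0.004, 0.0, 0.0889]
[-0.0, 0.004, 0.0, 0.0011]
[0.0, 0.004, 0.0, -0.0]
[0.0, 0.004, 0.0, -0.0]
```

arm_command --motion '[{"offset": [-0.0001, 0.004, 0], "spin": 0.086}, {"offset": [-0.0002, 0.004, 0], "spin": 0.089}, {"offset": [-0.0002, 0.004, 0], "spin": 0.089}]'

```text
time_s: 11.5
ee_pos: [602.0, 38.9, 171.9]
ee_rot: [-180.0, -0.0, 24.5]
force: [0.2, 0.2, -1.0]
gripper_width: 10.0
gripper_force: 40.0
```

arm_command --motion '[{"offset": [-0.0002, 0.004, 0], "spin": 0.089}, {"offset": [-0.0002, 0.004, 0], "spin": 0.089}]'

```text
time_s: 11.75
ee_pos: [604.6, 31.3, 171.9]
ee_rot: [-180.0, 0.0, 14.3]
force: [-0.2, 0.3, -0.3]
gripper_width: 9.8
gripper_force: 40.0
```

arm_command --motion '[{"offset": [0, 0.004, 0], "spin": 0}, {"offset": [0, 0.004, 0], "spin": 0}]'

```text
time_s: 12.0
ee_pos: [606.5, 23.5, 171.9]
ee_rot: [-180.0, 0.0, 14.5]
force: [-0.3, 0.3, -0.6]
gripper_width: 9.7
gripper_force: 40.0
```

```bash
python3 -c "
from h import *
plan(4,3,e=-0.2,z=172)
a,d=env.grab_frame('scene')
b,d=env.grab_frame('top')
A=cv2.resize(a[150:230,310:400],(675,600))[:300]
C=np.zeros((600,600,3),np.uint8)
C[:300]=cv2.resize(a[165:225,310:430-0],(600,300),interpolation=cv2.INTER_CUBIC)
C[300:]=cv2.resize(b[145:205,290:410],(600,300),interpolation=cv2.INTER_CUBIC)
cv2.imwrite('pics/c2.png',C)"
```

```text
t 12.0 s 213.6 lat -0.4 z 171.9 yawerr 0.3 F left/fwd/up -0.23 -0.39 -0.61 tq [-0.06  0.18  0.03] w 9.7
[0.0002, 0.004, -0.0001, 0.0047]
[0.0, 0.004, 0.0, -0.0]
[0.0, 0.004, 0.0, -0.0]
```

View pics/c2.png

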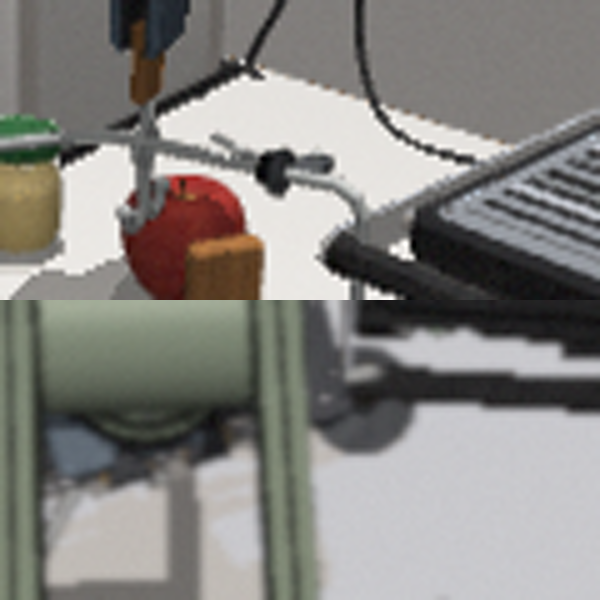

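The scene crop shows the ring on the rod at (148,140), past the second bend, hook clear behind/above the apple, buffer at (275,170). Probe side to side here, then on.

arm_command --motion '[{"offset": [0, 0.004, 0], "spin": 0.005}, {"offset": [0, 0.004, 0], "spin": 0}, {"offset": [-0.001, 0.003, 0], "spin": 0}, {"offset": [-0.001, 0.002, 0], "spin": 0}, {"offset": [-0.0005, 0.001, 0], "spin": 0}]'

```text
time_s: 12.72
ee_pos: [607.4, 9.4, 171.9]
ee_rot: [-180.0, 0.0, 14.1]
force: [0.0, 0.1, -0.4]
gripper_width: 9.9
gripper_force: 40.0
```

arm_command --motion '[{"offset": [-0.0005, 0, 0], "spin": 0}, {"offset": [0, 0, 0], "spin": 0}]'

```text
time_s: 12.98
ee_pos: [607.1, 9.5, 172.0]
ee_rot: [-180.0, -0.0, 14.1]
force: [0.5, -0.5, -1.8]
gripper_width: 9.9
gripper_force: 40.0
```

```bash
python3 -c "
from h import *
st()"
```

```text
t 12.97 s 227.4 lat -3.3 z 172.0 yawerr -0.1 F left/fwd/up 0.39 0.64 -1.76 tq [-0.06  0.02 -0.02] w 9.9
```

arm_command --motion '[{"offset": [0.002, 0, 0], "spin": 0}, {"offset": [0.002, 0, 0], "spin": 0}, {"offset": [0.0015, 0, 0], "spin": 0}, {"offset": [0, 0, 0], "spin": 0}]'

```text
time_s: 13.48
ee_pos: [612.4, 10.8, 171.9]
ee_rot: [-180.0, -0.0, 14.1]
force: [0.1, -0.9, -2.0]
gripper_width: 9.7
gripper_force: 40.0
```

```bash
python3 -c "
from h import *
st()"
```

```text
t 13.47 s 227.4 lat 2.2 z 171.9 yawerr -0.1 F left/fwd/up -0.17 0.91 -2.02 tq [-0.04  0.12 -0.02] w 9.7
```

arm_command --motion '[{"offset": [-0.0025, 0.001, 0], "spin": 0}, {"offset": [0, 0.003, 0], "spin": 0}, {"offset": [0, 0.003, 0], "spin": 0}]' --newtons 60

```text
time_s: 13.85
ee_pos: [611.6, 3.1, 172.0]
ee_rot: [180.0, -0.0, 14.1]
force: [0.2, -0.3, 0.3]
gripper_width: 9.8
gripper_force: 60.0
```

arm_command --motion '[{"offset": [0, 0.003, 0], "spin": 0}, {"offset": [0, 0.003, 0], "spin": 0}, {"offset": [0, 0.002, 0], "spin": 0}]'

```text
time_s: 14.22
ee_pos: [613.6, -4.6, 171.9]
ee_rot: [-180.0, -0.0, 14.1]
force: [0.1, 0.3, -1.1]
gripper_width: 9.5
gripper_force: 60.0
```

```bash
python3 -c "
from h import *
plan(3,3,e=-0.4,z=172)"
```

```text
t 14.22 s 242.8 lat -0.4 z 171.9 yawerr -0.1 F left/fwd/up 0.2 -0.3 -1.1 tq [-0.04  0.16 -0.04] w 9.5
[0.0, 0.0031, -0.0001, -0.0016]
[0.0, 0.003, 0.0, -0.0]
[-0.0, 0.003, 0.0, -0.0]
```

Now slowly into the catch.

arm_command --motion '[{"offset": [0, 0.002, 0], "spin": 0}, {"offset": [0, 0.002, 0], "spin": 0}, {"offset": [0, 0.002, 0], "spin": 0}]'

```text
time_s: 14.6
ee_pos: [615.0, -10.3, 171.9]
ee_rot: [-180.0, -0.0, 14.1]
force: [0.0, -0.9, -0.7]
gripper_width: 9.7
gripper_force: 60.0
```

arm_command --motion '[{"offset": [0, 0.002, 0], "spin": 0}, {"offset": [0, 0.002, 0], "spin": 0}]'

```text
time_s: 14.85
ee_pos: [616.0, -14.2, 171.9]
ee_rot: [-180.0, -0.0, 14.1]
force: [-0.1, -0.5, -0.3]
gripper_width: 9.9
gripper_force: 60.0
```

arm_command --motion '[{"offset": [0, 0.002, 0], "spin": 0}, {"offset": [0, 0.002, 0], "spin": 0}]'

```text
time_s: 15.1
ee_pos: [617.0, -18.0, 171.9]
ee_rot: [-180.0, -0.0, 14.1]
force: [-0.5, -1.3, -1.2]
gripper_width: 9.1
gripper_force: 60.0
```

```bash
python3 -c "
from h import *
plan(2,2,e=-0.4,z=172)"
```

```text
t 15.1 s 256.6 lat -0.5 z 171.9 yawerr -0.1 F left/fwd/up -0.8 1.11 -1.2 tq [-0.02  0.18  0.04] w 9.1
[0.0001, 0.0021, -0.0001, -0.0015]
[-0.0, 0.002, 0.0, -0.0]
```

arm_command --motion '[{"offset": [0, 0.002, 0], "spin": 0}, {"offset": [0, 0.002, 0], "spin": 0}]'

```text
time_s: 15.35
ee_pos: [618.0, -22.0, 171.9]
ee_rot: [-180.0, -0.0, 14.1]
force: [0.7, -0.5, -1.2]
gripper_width: 9.5
gripper_force: 60.0
```

arm_command --motion '[{"offset": [0, 0.0015, 0], "spin": 0}, {"offset": [0, 0.0015, 0], "spin": 0}]'

```text
time_s: 15.6
ee_pos: [618.6, -24.8, 171.9]
ee_rot: [-180.0, 0.0, 14.1]
force: [0.4, 0.6, -0.2]
gripper_width: 9.5
gripper_force: 60.0
```

```bash
python3 -c "
from h import *
st()"
```

```text
t 15.6 s 263.4 lat -0.5 z 171.9 yawerr -0.1 F left/fwd/up 0.51 -0.49 -0.18 tq [-0.05  0.23  0.04] w 9.5
```

arm_command --motion '[{"offset": [0, 0.0015, 0], "spin": 0}, {"offset": [0, 0.0015, 0], "spin": 0}]'

```text
time_s: 15.85
ee_pos: [618.8, -27.6, 171.7]
ee_rot: [-180.0, 0.1, 14.1]
force: [-2.0, 0.3, -0.3]
gripper_width: 9.5
gripper_force: 60.0
```

arm_command --motion '[{"offset": [0, 0.0015, 0], "spin": 0}, {"offset": [0, 0.0015, 0], "spin": 0}]'

```text
time_s: 16.1
ee_pos: [619.5, -30.4, 171.7]
ee_rot: [-180.0, 0.1, 14.1]
force: [-3.6, 0.8, -1.4]
gripper_width: 9.7
gripper_force: 60.0
```

```bash
python3 -c "
from h import *
st()
a,d=env.grab_frame('scene')
cv2.imwrite('pics/c3.png',cv2.resize(a[170:220,320:400],(800,500),interpolation=cv2.INTER_CUBIC))"
```

```text
t 16.1 s 269.2 lat -1.1 z 171.7 yawerr -0.1 F left/fwd/up -3.32 -1.65 -1.36 tq [ 0.15  0.73 -0.05] w 9.7
```

View pics/c3.png

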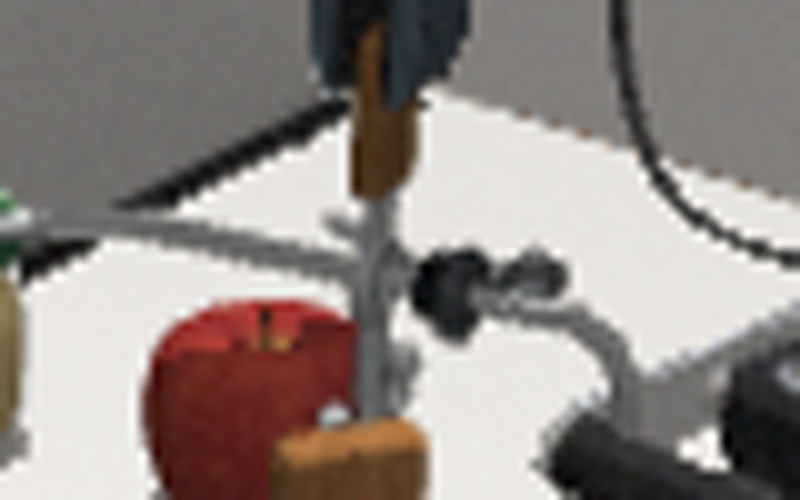

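The ring is at (378,265), about half its height short of the black buffer (440,290), the catch wire riding on its left; force has begun to rise as expected. Pressing on.

arm_command --motion '[{"offset": [0, 0.0015, 0], "spin": 0}, {"offset": [0, 0.0015, 0], "spin": 0}]'

```text
time_s: 16.4
ee_pos: [620.3, -33.3, 171.7]
ee_rot: [-179.9, 0.1, 14.1]
force: [-3.0, 1.4, -0.2]
gripper_width: 9.5
gripper_force: 60.0
```

arm_command --motion '[{"offset": [0, 0.0015, 0], "spin": 0}, {"offset": [0, 0.0015, 0], "spin": 0}]'

```text
time_s: 16.65
ee_pos: [620.5, -35.6, 171.6]
ee_rot: [-179.9, 0.1, 14.1]
force: [-4.8, 2.1, 0.6]
gripper_width: 9.5
gripper_force: 60.0
```

```bash
python3 -c "
from h import *
st()"
```

```text
t 16.65 s 274.4 lat -1.4 z 171.6 yawerr -0.1 F left/fwd/up -4.15 -3.17 0.59 tq [0.42 1.3  0.04] w 9.5
```

arm_command --motion '[{"offset": [0, 0.0015, 0], "spin": 0}, {"offset": [0, 0.0015, 0], "spin": 0}]'

```text
time_s: 16.9
ee_pos: [622.3, -39.9, 171.9]
ee_rot: [179.9, 0.0, 14.1]
force: [-3.3, -0.2, -0.9]
gripper_width: 9.7
gripper_force: 60.0
```

arm_command --motion '[{"offset": [0, 0.0015, 0], "spin": 0}, {"offset": [0, 0.001, 0], "spin": 0}]'

```text
time_s: 17.15
ee_pos: [624.2, -42.8, 172.3]
ee_rot: [179.9, -0.1, 14.1]
force: [0.3, -2.7, -0.4]
gripper_width: 9.4
gripper_force: 60.0
```

```bash
python3 -c "
from h import *
st()"
```

```text
t 17.15 s 282.2 lat 0.5 z 172.3 yawerr -0.1 F left/fwd/up -0.36 2.69 -0.37 tq [-0.68  0.22 -0.07] w 9.4
```

arm_command --motion '[{"offset": [0, 0, 0], "spin": 0}, {"offset": [0, 0, 0], "spin": 0}]'

```text
time_s: 17.4
ee_pos: [624.5, -42.8, 172.4]
ee_rot: [179.8, -0.2, 14.1]
force: [1.7, -4.6, -2.0]
gripper_width: 9.8
gripper_force: 60.1
```

```bash
python3 -c "
from h import *
st()
a,d=env.grab_frame('scene')
st()
cv2.imwrite('pics/c4.png',cv2.resize(a[170:220,320:400],(800,500),interpolation=cv2.INTER_CUBIC))"
```

```text
t 17.4 s 282.4 lat 0.7 z 172.4 yawerr -0.1 F left/fwd/up 0.53 4.92 -2.02 tq [-1.21 -0.3  -0.01] w 9.8
t 17.45 s 282.2 lat 0.7 z 172.4 yawerr -0.1 F left/fwd/up 1.09 4.86 -2.13 tq [-1.24 -0.32 -0.06] w 10.0
```

View pics/c4.png

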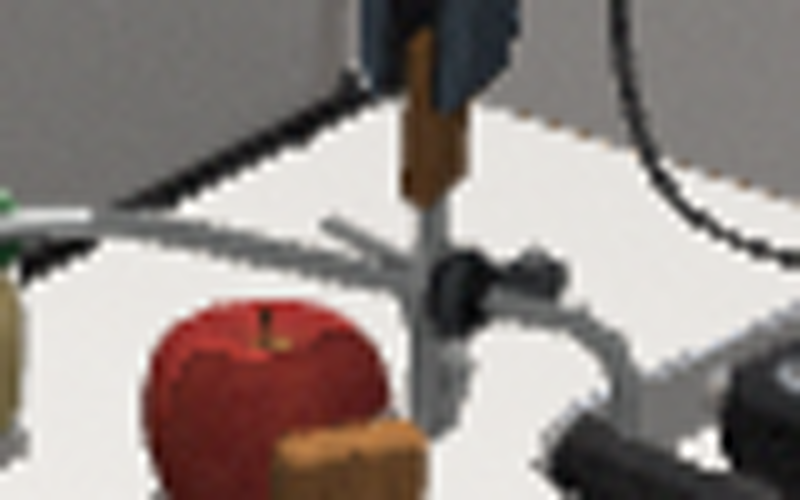

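The ring now sits against the buffer at (425,285) with the catch wire's tip behind it at (400,255). The forward pull of about 5 N says the catch is cramming it forward and the arm holds it back; follow on gently.

arm_command --motion '[{"offset": [0, 0.001, 0], "spin": 0}, {"offset": [0, 0.0005, 0], "spin": 0}]'

```text
time_s: 17.7
ee_pos: [624.0, -43.2, 172.2]
ee_rot: [180.0, -0.1, 14.1]
force: [3.0, -3.2, -1.4]
gripper_width: 9.6
gripper_force: 60.0
```

```bash
python3 -c "
from h import *
st()"
```

```text
t 17.7 s 282.6 lat 0.2 z 172.2 yawerr -0.1 F left/fwd/up 2.13 3.82 -1.36 tq [-0.92 -0.41  0.02] w 9.6
```

arm_command --motion '[{"offset": [0, 0.001, 0], "spin": 0}, {"offset": [0, 0, 0], "spin": 0}]'

```text
time_s: 17.95
ee_pos: [623.4, -43.7, 172.0]
ee_rot: [-179.9, -0.0, 14.1]
force: [1.8, -1.7, -0.8]
gripper_width: 9.9
gripper_force: 60.0
```

```bash
python3 -c "
from h import *
st()"
```

```text
t 17.95 s 283.0 lat -0.5 z 172.0 yawerr -0.1 F left/fwd/up 1.38 2.08 -0.82 tq [-0.56 -0.17 -0.03] w 9.9
```

arm_command --motion '[{"offset": [0, 0.001, 0], "spin": 0}, {"offset": [0, 0.0005, 0], "spin": 0}]'

```text
time_s: 18.2
ee_pos: [623.3, -44.5, 171.7]
ee_rot: [-179.9, 0.1, 14.1]
force: [0.0, 0.8, -0.6]
gripper_width: 9.8
gripper_force: 60.0
```

```bash
python3 -c "
from h import *
st()"
```

```text
t 18.2 s 283.8 lat -0.9 z 171.7 yawerr -0.1 F left/fwd/up 0.25 -0.79 -0.65 tq [0.23 0.16 0.01] w 9.8
```

arm_command --motion '[{"offset": [0, 0.001, 0], "spin": 0}, {"offset": [0, 0, 0], "spin": 0}]'

```text
time_s: 18.45
ee_pos: [623.7, -46.0, 171.7]
ee_rot: [-179.9, 0.1, 14.1]
force: [-0.9, 1.3, -0.5]
gripper_width: 9.6
gripper_force: 60.0
```

```bash
python3 -c "
from h import *
st()"
```

```text
t 18.45 s 285.2 lat -0.9 z 171.7 yawerr -0.1 F left/fwd/up -0.53 -1.51 -0.51 tq [ 0.29  0.24 -0.02] w 9.6
```

arm_command --motion '[{"offset": [0, 0.001, 0], "spin": 0}, {"offset": [0, 0, 0], "spin": 0}]'

```text
time_s: 18.7
ee_pos: [623.9, -46.9, 171.7]
ee_rot: [-179.9, 0.0, 14.1]
force: [-1.0, 2.8, -0.0]
gripper_width: 9.5
gripper_force: 60.0
```

```bash
python3 -c "
from h import *
st()"
```

```text
t 18.7 s 286.2 lat -0.8 z 171.7 yawerr -0.1 F left/fwd/up -0.3 -2.95 -0.03 tq [ 0.74  0.5  -0.02] w 9.5
```

arm_command --motion '[{"offset": [0, -0.001, 0], "spin": 0}, {"offset": [0, -0.001, 0], "spin": 0}, {"offset": [0, 0, 0], "spin": 0}]'

```text
time_s: 19.08
ee_pos: [624.1, -45.7, 172.0]
ee_rot: [180.0, -0.0, 14.1]
force: [-0.6, 1.5, -1.7]
gripper_width: 9.8
gripper_force: 60.0
```

```bash
python3 -c "
from h import *
st()
a,d=env.grab_frame('scene')
st()
cv2.imwrite('pics/c5.png',cv2.resize(a[170:220,320:400],(800,500),interpolation=cv2.INTER_CUBIC))"
```

```text
t 19.07 s 285.2 lat -0.4 z 172.0 yawerr -0.1 F left/fwd/up -0.2 -1.62 -1.71 tq [0.28 0.3  0.05] w 9.8
t 19.12 s 285.2 lat -0.4 z 172.0 yawerr -0.1 F left/fwd/up 0.11 -1.71 -0.27 tq [0.25 0.27 0.04] w 9.8
```

View pics/c5.png

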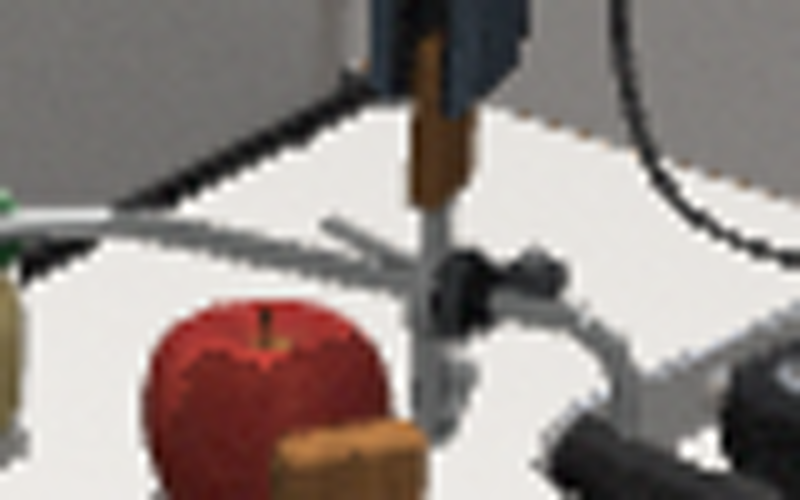

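The ring bears on the buffer at (430,280), the catch wire behind it ((330,220)–(410,270)) back beside the rod. By feel: pulled forward below s≈283.5 (catch holds), sprung back above it (buffer). Settle there, lower, let go.

arm_command --motion '[{"offset": [0, -0.001, 0], "spin": 0}, {"offset": [0, -0.0005, 0], "spin": 0}, {"offset": [0, 0, 0.001], "spin": 0}, {"offset": [0, 0, 0.001], "spin": 0}, {"offset": [0, 0, 0.0005], "spin": 0}]' --newtons 20

```text
time_s: 19.75
ee_pos: [623.6, -44.3, 169.4]
ee_rot: [180.0, -0.0, 14.1]
force: [-0.7, -0.2, -0.7]
gripper_width: 9.7
gripper_force: 20.0
```

```bash
python3 -c "
from h import *
st()"
```

```text
t 19.75 s 283.6 lat -0.5 z 169.4 yawerr -0.1 F left/fwd/up -0.74 0.06 -0.66 tq [0.1  0.2  0.02] w 9.7
```

arm_command --motion '[{"offset": [0, -0.001, 0], "spin": 0}, {"offset": [0, -0.0005, 0], "spin": 0}, {"offset": [0, 0, 0], "spin": 0}]'

```text
time_s: 20.12
ee_pos: [623.5, -43.5, 169.5]
ee_rot: [179.9, -0.0, 14.1]
force: [0.8, -2.4, -0.3]
gripper_width: 9.7
gripper_force: 20.0
```

```bash
python3 -c "
from h import *
st()"
```

```text
t 20.12 s 282.8 lat -0.4 z 169.5 yawerr -0.1 F left/fwd/up 0.2 2.56 -0.32 tq [-0.75 -0.06 -0.09] w 9.7
```

The catch holds it. Return to neutral, open slowly, and rise.

arm_command --motion '[{"offset": [0, 0.001, 0], "spin": 0}, {"offset": [0, 0.0005, 0], "spin": 0}, {"offset": [0, 0, 0], "spin": 0}]' --newtons 5

```text
time_s: 20.5
ee_pos: [623.5, -43.8, 169.4]
ee_rot: [-180.0, 0.0, 14.1]
force: [0.5, -0.5, -0.6]
gripper_width: 9.5
gripper_force: 5.0
```

arm_command --motion '[{"offset": [0, 0, 0], "spin": 0}, {"offset": [0, 0, 0], "spin": 0}, {"offset": [0, 0, 0], "spin": 0}]' --jaw 0.03

```text
time_s: 20.88
ee_pos: [623.5, -44.0, 169.5]
ee_rot: [-180.0, -0.0, 14.1]
force: [-0.3, -0.0, -0.2]
gripper_width: 29.6
gripper_force: 0.0
```

arm_command --motion '[{"offset": [0, 0, -0.005], "spin": 0}, {"offset": [0, 0, -0.015], "spin": 0}, {"offset": [0, 0, -0.03], "spin": 0}, {"offset": [0, 0, -0.03], "spin": 0}, {"offset": [0, 0, -0.03], "spin": 0}]'

```text
time_s: 21.5
ee_pos: [623.7, -44.1, 281.8]
ee_rot: [180.0, -0.1, 14.1]
force: [-0.6, 0.3, -0.7]
gripper_width: 30.2
gripper_force: 0.0
```

```bash
python3 - <<'E'
from h import *
a,d=env.grab_frame("scene")
for t in("carrier","tab"): print(t,[(np.round(x["location"]).tolist(),round(x["score"],2)) for x in env.pinpoint("scene",t)])
print([proj("scene",path(np.load("p.npy"),283.6)[:2]+(z,)).round() for z in(127,179)])
b=cv2.imread("pics/scene1.png")
u,v,P=cloud("scene",d,(350,150,390,215)); k=(P[:,2]>156)&(P[:,2]<200)&(P[:,0]>590)&(P[:,0]<660)
print(k.sum(),np.median(P[k],0).round(1),P[k].min(0).round(1),P[k].max(0).round(1))
for t in("mustard_jar","apple","honey_jar"): 
    print(t,[(np.round(x["location"]).tolist()) for x in env.pinpoint("scene",t)][:2])
print(env.state()["force"].round(2))
E
```

```text
carrier [([362.0, 202.0], 0.76), ([355.0, 252.0], 0.74)]
tab [([367.0, 183.0], 0.74), ([354.0, 225.0], 0.66)]
[array([362., 199.]), array([363., 181.])]
114 [613.3 -49.7 176.7] [605.5 -52.9 156.2] [632.9 -41.2 195.7]
mustard_jar [[312.0, 213.0]]
apple [[344.0, 222.0]]
honey_jar [[259.0, 207.0], [283.0, 263.0]]
[1.13 0.77 0.7 ]
```

The carrier stands where predicted (tab at scene (365,182)), held and released.

```bash
python3 -c "
from workcell import env
print(env.job_done())"
```

```text
the job is handed in; nothing more can be done
None
```

The carrier is past the catch and on the buffer, released with the gripper clear above it, and the job is handed in at about 22 s; I tested the catch's hold by feel (about 2.5 N resisting a light pull back), and the highest force I read on the rail was about 5 N.

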